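Pack the hole saws away under the strut lid

TASK

First swing the work lamp away from above the chest and leave it with its head over the middle of the drilled panel; then lift the chest lid past its balance point and let go, so that its struts alone hold it fully open. Pack every yellow hole saw that is there into the chest, each standing upright on the chest's floor, let go of them all while the lid still stands open, and then shut the lid fully. Leave the tin, the two plywood discs and the screwdriver where they are.

Things in the scene. Friction and masses are not known exactly. Their poses are not given: they have to be found in the camera images.
- chest: green steel tool chest fixed to the bench, 210 (its x, front to back) x 280 (its y) x 85 mm high, walls and floor 8 mm, open inside; origin: centre of its underside; x points away from the robot to the hinge side, z up. Inside 194 x 264 mm, 77 mm from inner floor to rim. A gas strut shows on the outside of each end wall.
- lid (a joint): hinge of the chest's green lid (210 x 280 x 10 mm, 0.9 kg) along the chest's far (+x) upper edge: 0 shut, grows as the front edge rises, stop at 1.55 rad (upright). The struts' spring: let go below about 0.6 rad it sinks slowly shut, past about 0.75 rad it rises by itself to the stop and stays there; damped, needs under 4 N at the bar.
- lid_bar (a point): middle of the aluminium bar handle on the lid's outer face: round bar 12 mm thick, 100 mm long along the chest's y, its axis 35 mm off the lid's outer face (29 mm clear gap beneath the bar), 185 mm from the hinge line along the lid and 45 mm above it normal to the lid's underside. Its x, y, z axes turn with the lid.
- lid_hinge (a point): point on the lid's hinge line, middle of its length, at the height of the rim (85 mm above the bench); the hinge line runs along the chest's y
- lamp: fixed stand of a work lamp: dark base 90 mm across, 22 mm column 225 mm high; origin under the column's centre on the bench; the column is the axis about which the lamp's arm swings
- lamp_arm (a joint): swing of the lamp's level arm (225 mm from column to lamp head, 225 mm above the bench) about its vertical column, counter-clockwise from above positive; about 0 at the start, with the lamp over the chest lid; stays where it is left (about 1 N at the knob moves it); free from -0.4 to 2.8
- lamp_knob (a point): grip of the lamp: centre of an upright black round knob, 24 mm across and 42 mm high, on top of the yellow lamp head (shade 80 mm across, 35 mm below to 25 mm above the arm's level); 270 mm above the bench. The lamp head is straight below it.
- panel: drilled plywood panel fixed on the bench, 120 (its x) x 160 x 9 mm with two 44 mm holes; origin: centre of its underside; it lies on the circle that the lamp head swings along, reached by swinging the lamp about 2.2 rad counter-clockwise
- saw_a_center (a point): centre of a yellow hole saw, a closed round cup standing on its teeth: 44 mm across, 38 mm high, with a steel boss 22 mm across and 6 mm high on top; this point is on its axis, 20 mm above its foot; z is its axis, up. About 0.12 kg. May be absent.
- saw_b_center (a point): centre of a yellow hole saw, a closed round cup standing on its teeth: 48 mm across, 38 mm high, with a steel boss 22 mm across and 6 mm high on top; this point is on its axis, 20 mm above its foot; z is its axis, up. About 0.12 kg. May be absent.
- saw_c_center (a point): centre of a yellow hole saw, a closed round cup standing on its teeth: 52 mm across, 38 mm high, with a steel boss 22 mm across and 6 mm high on top; this point is on its axis, 20 mm above its foot; z is its axis, up. About 0.12 kg. May be absent.
- saw_d_center (a point): centre of a yellow hole saw, a closed round cup standing on its teeth: 56 mm across, 38 mm high, with a steel boss 22 mm across and 6 mm high on top; this point is on its axis, 20 mm above its foot; z is its axis, up. About 0.12 kg. May be absent.
- saw_e_center (a point): centre of a yellow hole saw, a closed round cup standing on its teeth: 60 mm across, 38 mm high, with a steel boss 22 mm across and 6 mm high on top; this point is on its axis, 20 mm above its foot; z is its axis, up. About 0.12 kg. May be absent.
- tin: bystander: plain metal tin 54 mm across, 50 mm high, standing among the saws; origin under its centre
- disc_1: bystander: plywood disc 56 mm across, 12 mm thick, flat on the bench; origin under its centre
- disc_2: bystander: a second such plywood disc, lying on the panel
- driver: bystander: screwdriver lying on the bench to the left of the chest
Mind the look-alikes: they are no part of the job. What is shaped like the part that bears saw_d_center but blue is not meant.

How it is judged:
By the outcome, as a careful person would: the job done as asked, in the order asked, and still so for the second after the job is handed in, with the robot touching nothing.
Of saw_a, saw_b, saw_c, saw_d, saw_e only 3 to 5 are there at a start; the rules pass over those that are not, and their reading is None.
At some moment in a run one of saw_a, saw_b, saw_c, saw_d, saw_e may be knocked a few centimetres aside while the robot is not near it.
It also fails if it takes over 210 s, if anything falls off the work surface, if the arm or the gripper's body presses on something with over 40 N, if the wrist force passes 120 N, or if a joint passes its speed limit or range.

ROBOT

A 6-joint arm with a two-finger parallel gripper is mounted at the origin on the work surface. World frame = base frame: x ahead of the robot, y to its left, z up, the work surface at z = 0. Lengths are in m, angles in rad, forces in N, time in s.
With the tool pointing down it reaches from about 0.25 to 0.775 m from the base axis. Payload 4 kg.
Tool frame: the origin (TCP) lies at the very end of the fingers, on their centre line; the grasp point (between the pads) lies 19 mm behind it; z points along the fingers, y is the line along which they close (so a half turn about z gives the same grasp; the last joint's range is limited). The gripper opens to 94 mm and grips with 3 to 60 N. Pads are 16 mm wide; open, the fingers measure 119 mm over their backs; the gripper's body (75 mm by 177 mm) begins 78 mm behind the grasp point.
Start: joints at [-1.382, 0.087, 1.371, -0, 1.684, -0.103], TCP at [0.158, -0.527, 0.206] pointing down, gripper open.
Joint ranges: [-3.1, 3.1], [-0.76, 2.03], [0.27, 2.55], [-1.08, 4.22], [0.17, 2.65], [-2.57, 2.57]. Speed limits (rad/s): [2.79, 2.79, 3.14, 3.14, 3.14, 3.14].

INTERFACE

Orientations are given as [roll, pitch, yaw] about the fixed x, y, z axes, in that order (R = Rz(yaw) Ry(pitch) Rx(roll)).
In Python, from bench import robot, vision gives the robot as it stands.
- The arm moves only by the shell command python3 -m crank 'ROWS'. ROWS is JSON, a list of rows, each a list of 3 entries, a list of its own where there are three numbers: the closure, from 0 (fully open) to 1 (shut), then the shift along the tool's x, y, z in m, then the turn, a rotation vector about the tool's x, y, z in degrees. A call has 1 to 8 rows; each row shifts and turns the commanded pose from where the row before left it, along the tool's axes as they then stand; what a row does not reach is not made up. A row lasts 1/10 s, in which the tool goes at most 50 mm and 8.59 degrees, less where a joint would pass 70% of its speed; a pose out of reach is approached as far as the arm can. A call with a gripper value outside its range is refused whole. The fingers move at their own pace and stop on an object; the grip force is fixed at half the most. Time passes only in rows, so rows that do not move let the fingers close. It gives the time, the measured TCP pose, the force, the opening and the grip force at its end, in the units of the state.
- robot.get_obs(): the state, without advancing time (a new reading comes with each control period).
- vision.snapshot(name): name is "scene" or "top"; returns a dict with "color" (420x560x3 uint8, red, green, blue), "z_map" (420x560 float32, m along the optical axis (not along the pixel's ray), 0 where there is no reading), "fx", "fy", "cx", "cy" (pixels), "R" (3x3) and "t" (3): a world point X has camera coordinates R X + t. Camera axes: x right, y down, z forward; pixel columns grow to the right and rows downward; lengths in m; the calibration is good to about 2 mm. A picture is of the moment at which its call begins.
- robot.close_job(): hands the job in; it is judged then, once.
The state is a dict: "time": time; "joint_positions": joint angles; "qvel": joint speeds; "joint_torque": joint torques, N m; "tool_pos": TCP position; "ee_rot": TCP orientation; "wrist_force": force on the tool from outside, world axes, zero at the start; "wrist_torque": the same for the moment, N m; "width": finger opening in m; "finger_force": force on a finger pad.
Only numpy, scipy, OpenCV 4.12 (cv2) and the standard library are available. Lean on these libraries where they do the work, as an engineer would, in place of code of your own. Each camera call takes 0.05 s, during which the arm holds its last target. There are 200 camera calls.

## Working session

There is one attempt and no reset: what is moved stays moved. The work goes in short steps, Python scripts to look and compute and a shell command to move; the robot and the scene stay as the last step left them, time stands still between calls to the robot, and variables do not carry over. Pictures are saved under pics/ and viewed, at most 14 in all, crops included, and the job is handed in when it is done.

```bash
ls; mkdir -p pics
cat > h.py <<'E'
import numpy as np, cv2
from bench import robot, vision
def snap(n, f=None):
    s=vision.snapshot(n)
    if f: cv2.imwrite('pics/'+f, s['color'][:,:,::-1])
    return s
def pts(s):
    z=s['z_map']; v,u=np.mgrid[:z.shape[0],:z.shape[1]]
    c=np.stack([(u-s['cx'])/s['fx']*z,(v-s['cy'])/s['fy']*z,z],-1)
    w=(c-np.array(s['t']))@np.array(s['R'])
    w[z==0]=np.nan
    return w
def ray(s,u,v,h):
    R=np.array(s['R']);t=np.array(s['t'])
    o=-R.T@t; d=R.T@np.array([(u-s['cx'])/s['fx'],(v-s['cy'])/s['fy'],1])
    return o+d*(h-o[2])/d[2]
def proj(s,X):
    c=np.array(s['R'])@np.array(X)+np.array(s['t'])
    return s['fx']*c[0]/c[2]+s['cx'], s['fy']*c[1]/c[2]+s['cy']
E
python3 - <<'E'
from h import *
o=robot.get_obs();print(o)
for n in('top','scene'):
    s=snap(n,n+'0.png'); print(n,s['fx'],-np.array(s['R']).T@s['t'],np.array(s['R']).round(3).tolist())
E
```

```text
pics
{'time': 0.0, 'joint_positions': array([-1.38210188e+00,  8.79614869e-02,  1.37222488e+00, -3.50034001e-05,
        1.68360236e+00, -1.03109529e-01]), 'qvel': array([1.44517545e-04, 4.62531289e-05, 6.82976294e-04, 8.88292895e-05,
       6.83756632e-04, 1.54577302e-03]), 'joint_torque': array([-1.40768825e-03, -3.40189826e+01, -3.02428114e+01,  7.15374621e-02,
        3.29684909e-02, -1.59785732e-04]), 'tool_pos': array([ 0.15810063, -0.52621963,  0.20431554]), 'ee_rot': array([-3.13940466e+00, -1.91430457e-04,  2.91799865e-01]), 'wrist_force': array([ 0.30485292, -0.82191304,  0.23424895]), 'wrist_torque': array([ 0.00878627, -0.03826803,  0.03590541]), 'finger_force': 0.0, 'width': 0.09406625481733388}
top 484.8940891824419 [ 0.33965992 -0.03692123  1.51149294] [[-0.014, -1.0, -0.018], [-0.992, 0.017, -0.125], [0.126, 0.016, -0.992]]
scene 440.0925834138403 [1.37743418 0.14319328 0.97094546] [[-0.179, 0.984, 0.003], [0.659, 0.122, -0.742], [-0.731, -0.131, -0.67]]
```

View pics/top0.png

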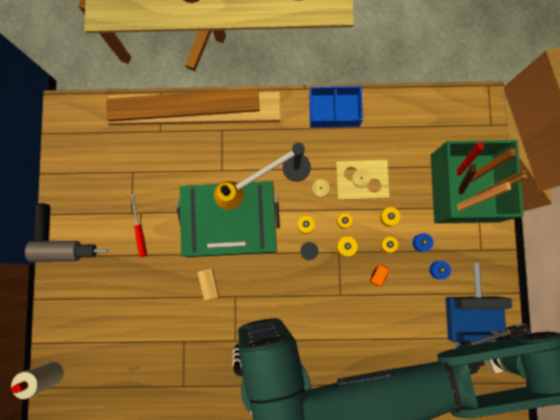

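View pics/scene0.png

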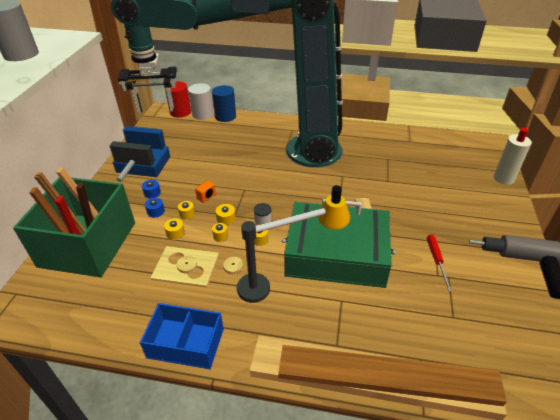

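Top view: the yellow saws are at (306,224), (345,220), (391,216), (347,246) and (391,244). The look-alikes are blue cups at (423,242) and (441,269), the dark tin at (309,251), and discs at (320,187) and on the panel at (362,178). The chest is at (228,218), the bar at (226,244), the lamp column at about (297,168), and the knob at (226,190). Scene view: knob at (336,192), bar at about (350,205).

```bash
cat >> h.py <<'E'
def blobs(mask,amin=30):
    n,l,st,ce=cv2.connectedComponentsWithStats(mask.astype(np.uint8))
    return [(l==i,ce[i],st[i]) for i in range(1,n) if st[i][4]>=amin]
def saws(s,P=None,verbose=True):
    P=pts(s) if P is None else P
    hsv=cv2.cvtColor(s['color'],cv2.COLOR_RGB2HSV)
    m=(hsv[:,:,0]>=20)&(hsv[:,:,0]<=32)&(hsv[:,:,1]>170)&(hsv[:,:,2]>110)
    m=cv2.morphologyEx(m.astype(np.uint8),cv2.MORPH_CLOSE,np.ones((5,5)))
    out=[]
    for b,c,st in blobs(m,60):
        q=P[b]; z=np.nanmedian(q[:,2])
        cn=max(cv2.findContours(b.astype(np.uint8),0,1)[0],key=len)
        out.append((c.round(1),st[2:5],np.nanmedian(q,0).round(3)))
    return out
E
python3 - <<'E'
from h import *
for n in('top','scene'):
    s=snap(n);P=pts(s)
    print(n)
    for o in saws(s,P): print(o, [ray(s,*o[0],h)[:2].round(4) for h in (0.038,0.02)])
    hsv=cv2.cvtColor(s['color'],cv2.COLOR_RGB2HSV)
    if n=='top':
        # chest lid top
        m=(hsv[:,:,0]>60)&(hsv[:,:,0]<90)&(hsv[:,:,1]>120)&(abs(P[:,:,2]-.095)<.012)&(P[:,:,1]>-.1)
        b=max(blobs(m),key=lambda b:b[2][4]); cn=np.vstack(cv2.findContours(b[0].astype(np.uint8),0,1)[0]).reshape(-1,2)
        w=np.array([ray(s,*c,.095)[:2] for c in cn],np.float32); print('lid',cv2.minAreaRect(w))
        m=(abs(P[:,:,2]-.135)<.012)&(P[:,:,1]>0)&(P[:,:,1]<.3)&(P[:,:,0]>.2)&(P[:,:,0]<.4)
        for b in blobs(m,10): print('bar',b[1:],np.nanmedian(P[b[0]],0).round(3),cv2.minAreaRect(np.array([ray(s,*c,.136)[:2] for c in np.argwhere(b[0])[:,::-1]],np.float32)))
        m=(P[:,:,2]>.275)&(P[:,:,2]<.30)&(P[:,:,0]>.3)
        for b in blobs(m,5): print('knob',b[1:],np.nanmedian(P[b[0]],0).round(4))
        m=(P[:,:,2]>.2)&(P[:,:,2]<.25)&(P[:,:,0]>.3)
        for b in blobs(m,5): print('arm',b[1:],np.nanmedian(P[b[0]],0).round(4))
        for r in [(165,140,205,160),]: pass
        m=(hsv[:,:,0]>15)&(hsv[:,:,0]<35)&(hsv[:,:,2]>170); m[:150]=0;m[205:]=0;m[:,:300]=0;m[:,400:]=0
        for b in blobs(m,60):
            w=np.array([ray(s,*c,.009)[:2] for c in np.argwhere(b[0])[:,::-1]],np.float32); print('panel/disc',b[1:],cv2.minAreaRect(w))
        m=(P[:,:,2]>.04)&(P[:,:,2]<.06)
        for b in blobs(m,30): print('z50',b[1:],np.nanmedian(P[b[0]],0).round(4))
        # lamp base
        m=(hsv[:,:,2]<70); m[:140]=0;m[190:]=0;m[:,:270]=0;m[:,320:]=0
        for b in blobs(m,30): print('base',b[1:],np.nanmedian(P[b[0]],0).round(4),ray(s,*b[1][:2],.01))
s=vision.snapshot('top')
c=np.array(s['color'][130:290,170:460][:,:,::-1]); cv2.imwrite('pics/crop1.png',cv2.resize(c,None,fx=2.7,fy=2.7,interpolation=cv2.INTER_CUBIC))
E
```

```text
top
(array([224.1, 193.6]), array([ 22,  28, 336], dtype=int32), array([0.553, 0.124, 0.247])) [array([0.5898, 0.149 ]), array([0.5929, 0.1512])]
(array([389.9, 216.1]), array([ 27,  21, 336], dtype=int32), array([ 0.511, -0.358,  0.036])) [array([ 0.5115, -0.3574]), array([ 0.5136, -0.3613])]
(array([344.2, 219.9]), array([ 17,  17, 217], dtype=int32), array([ 0.502, -0.219,  0.036])) [array([ 0.5021, -0.2181]), array([ 0.5041, -0.2203])]
(array([305.4, 223.7]), array([ 20,  19, 291], dtype=int32), array([ 0.492, -0.099,  0.037])) [array([ 0.4924, -0.0996]), array([ 0.4943, -0.1004])]
(array([346.9, 245.9]), array([ 23,  22, 378], dtype=int32), array([ 0.423, -0.224,  0.036])) [array([ 0.4228, -0.2237]), array([ 0.4238, -0.226 ])]
(array([389. , 244.1]), array([ 19,  17, 253], dtype=int32), array([ 0.426, -0.351,  0.037])) [array([ 0.4263, -0.351 ]), array([ 0.4273, -0.3548])]
lid ((0.5058667659759521, 0.13391369581222534), (0.20590989291667938, 0.2762850522994995), 2.0304336547851562)
knob (array([224.10810811, 189.45945946]), array([220, 185,  10,  10,  74], dtype=int32)) [0.558  
[... 3486 characters left out ...]
([284, 144,  26,  37, 614], dtype=int32)) [ 0.6665 -0.0753  0.0196] [ 0.68322023 -0.07779888  0.01      ]
scene
(array([336.7, 213.5]), array([ 25,  34, 627], dtype=int32), array([0.584, 0.129, 0.227])) [array([0.3768, 0.124 ]), array([0.3575, 0.1236])]
(array([179.4, 220. ]), array([ 32,  41, 636], dtype=int32), array([ 0.49 , -0.347,  0.032])) [array([ 0.4921, -0.343 ]), array([ 0.4751, -0.3524])]
(array([223.5, 220.6]), array([ 25,  39, 580], dtype=int32), array([ 0.448, -0.212,  0.035])) [array([ 0.4704, -0.2107]), array([ 0.4529, -0.2175])]
(array([261.7, 237.6]), array([ 14,  16, 165], dtype=int32), array([ 0.51 , -0.083,  0.026])) [array([ 0.5186, -0.0814]), array([ 0.502 , -0.0857])]
```

View pics/crop1.png

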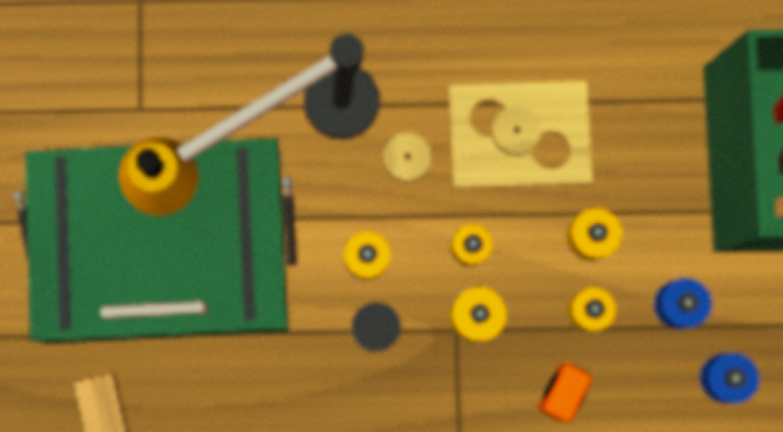

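The crop confirms five yellow saws, at crop pixels (368,254), (473,244), (596,233), (480,313) and (594,309). The two blue cups, the dark tin and both plywood discs are excluded. The panel corners are visible as well.

```bash
python3 - <<'E'
from h import *
s=snap('top')
f=lambda u,v,h:ray(s,u/2.7+170,v/2.7+130,h).round(4)
pc=np.array([f(*c,.009) for c in [(449,86),(588,82),(592,182),(455,186)]]);print('panel',pc[:,:2].tolist(),pc.mean(0))
p=pc.mean(0)
cb=f(342,101,.01);ct=f(347,50,.235);k=ray(s,224.6,189.9,.291);print('col base',cb,'top',ct,'knob',k,'bar',f(152.5,310.5,.136))
c=(cb+ct)/2
for a in(k,p): d=a-c; print(np.hypot(*d[:2]),np.degrees(np.arctan2(d[1],d[0])))
for n,uv in dict(s1=(390.66,215.1),s2=(344.3,220.05),s3=(305.3,223.9),s4=(346.96,245.8),s5=(389.2,244.2)).items(): print(n,ray(s,*uv,.044).round(4))
E
python3 -m crank '[[0,[0,0,-0.04],[0,0,8.3]],[0,[0.02,0,-0.04],[0,0,8.4]],[0,[0.02,-0.03,-0.04],[0,0,0]],[0,[0.02,-0.035,-0.03],[0,0,0]],[0,[0.02,-0.045,0],[0,0,0]],[0,[0.02,-0.045,0],[0,0,0]],[0,[0.02,-0.045,0],[0,0,0]],[0,[0.02,-0.045,0],[0,0,0]]]'
```

```text
panel [[0.6902, -0.2026], [0.6919, -0.3647], [0.5737, -0.3643], [0.5717, -0.206]] [ 0.631875 -0.2844    0.009   ]
col base [ 0.6744 -0.0771  0.01  ] top [ 0.6761 -0.0771  0.235 ] knob [0.55644166 0.11575537 0.291     ] bar [0.4251 0.1299 0.136 ]
0.22651405223488846 121.63509990052317
0.21178923632942256 -101.81794748727071
s1 [ 0.5138 -0.3585  0.044 ]
s2 [ 0.501  -0.2176  0.044 ]
s3 [ 0.4912 -0.099   0.044 ]
s4 [ 0.4227 -0.2231  0.044 ]
s5 [ 0.4256 -0.3503  0.044 ]
time: 1.1
tool_pos: [0.2967, -0.2793, 0.3526]
ee_rot: [3.141, -0.001, -0.0]
wrist_force: [1.2, 0.5, -0.1]
width: 0.0941
finger_force: 0.0
```

```bash
python3 -m crank '[[0,[0.032,-0.037,0],[0,0,0]],[0,[0.032,-0.037,0],[0,0,0]],[0,[0.032,-0.037,0],[0,0,0]],[0,[0.032,-0.037,0],[0,0,0]],[0,[0.032,-0.037,0],[0,0,0]],[0,[0.032,-0.037,0],[0,0,0]],[0,[0.032,-0.037,0],[0,0,0]],[0,[0.032,-0.037,0],[0,0,0]]]'
python3 -m crank '[[0,[0.004,-0.049,0],[0,0,0]],[0,[0,-0.044,0],[0,0,0]],[0,[0,0,0],[0,0,0]],[0,[0,0,0],[0,0,0]]]'
```

```text
time: 1.9
tool_pos: [0.5533, 0.0169, 0.3525]
ee_rot: [3.141, -0.0, 0.001]
wrist_force: [0.5, -1.2, 0.8]
width: 0.0939
finger_force: 0.0
time: 2.3
tool_pos: [0.5562, 0.1087, 0.3522]
ee_rot: [3.141, 0.0, 0.002]
wrist_force: [0.5, 0.0, 0.9]
width: 0.094
finger_force: 0.0
```

```bash
python3 -m crank '[[0,[0,-0.007,0.03],[0,0,0]],[0,[0,0,0.03],[0,0,0]],[0,[0,0,0.026],[0,0,0]],[0.5,[0,0,0],[0,0,0]],[0.8,[0,0,0],[0,0,0]],[1,[0,0,0],[0,0,0]],[1,[0,0,0],[0,0,0]],[1,[0,0,0],[0,0,0]]]'
python3 -m crank '[[1,[0,0,0],[0,0,0]],[1,[0,0,0],[0,0,0]],[1,[0,0,0],[0,0,0]]]'
```

```text
time: 3.1
tool_pos: [0.5569, 0.1148, 0.2681]
ee_rot: [-3.141, -0.003, 0.0]
wrist_force: [0.4, -0.9, -0.4]
width: 0.0572
finger_force: 0.0
time: 3.4
tool_pos: [0.5563, 0.1151, 0.2665]
ee_rot: [3.142, -0.0, 0.0]
wrist_force: [-0.6, -0.4, -0.4]
width: 0.0333
finger_force: 0.0
```

```bash
python3 -m crank '[[1,[0,0,0],[0,0,0]],[1,[0,0,0],[0,0,0]],[1,[0,0,0],[0,0,0]],[1,[0,0,0],[0,0,0]]]'; python3 -c "
import numpy as np
a=np.radians(np.linspace(121.6,258.2,17));p=.2255*np.c_[np.cos(a),-np.sin(a)]
print(np.diff(p,axis=0).round(4).tolist())"
```

```text
time: 3.8
tool_pos: [0.5554, 0.1172, 0.2664]
ee_rot: [-3.138, 0.002, 0.003]
wrist_force: [-1.4, 5.2, 0.5]
width: 0.0236
finger_force: 30.0
[[-0.0272, 0.0197], [-0.024, 0.0235], [-0.0202, 0.0268], [-0.016, 0.0295], [-0.0115, 0.0315], [-0.0067, 0.0329], [-0.0017, 0.0335], [0.0033, 0.0334], [0.0082, 0.0325], [0.013, 0.031], [0.0174, 0.0287], [0.0215, 0.0258], [0.0251, 0.0223], [0.0281, 0.0184], [0.0305, 0.014], [0.0323, 0.0093]]
```

```bash
python3 -m crank '[[1,[-0.0135,0.0098,0],[0,0,0]],[1,[-0.0135,0.0098,0],[0,0,0]],[1,[-0.012,0.0117,0],[0,0,0]],[1,[-0.012,0.0117,0],[0,0,0]]]'
python3 -m crank '[[1,[-0.0101,0.0134,0],[0,0,0]],[1,[-0.0101,0.0134,0],[0,0,0]],[1,[-0.008,0.0147,0],[0,0,0]],[1,[-0.008,0.0147,0],[0,0,0]]]'
```

```text
time: 4.2
tool_pos: [0.5024, 0.076, 0.2663]
ee_rot: [-3.134, 0.005, 0.007]
wrist_force: [-5.1, 8.8, 1.6]
width: 0.0232
finger_force: 30.0
time: 4.6
tool_pos: [0.4623, 0.0208, 0.2662]
ee_rot: [-3.131, 0.015, 0.008]
wrist_force: [-15.8, 11.1, 5.6]
width: 0.0235
finger_force: 30.2
```

```bash
python3 -m crank '[[1,[-0.0115,0.0315,0],[0,0,0]],[1,[-0.0067,0.0329,0],[0,0,0]],[1,[-0.0017,0.0335,0],[0,0,0]],[1,[0.0033,0.0334,0],[0,0,0]]]'
python3 -m crank '[[1,[0.0082,0.0325,0],[0,0,0]],[1,[0.013,0.031,0],[0,0,0]],[1,[0.0174,0.0287,0],[0,0,0]],[1,[0.0215,0.0258,0],[0,0,0]]]'
```

```text
time: 5.0
tool_pos: [0.4383, -0.1152, 0.2664]
ee_rot: [-3.139, 0.033, -0.001]
wrist_force: [-33.1, -2.6, 9.9]
width: 0.0178
finger_force: 33.9
time: 5.4
tool_pos: [0.5056, -0.2406, 0.2661]
ee_rot: [3.132, 0.015, -0.011]
wrist_force: [-5.7, -4.4, 0.4]
width: 0.0011
finger_force: 2.3
```

Run:
```python
from h import *
s=snap('top','t1.png');P=pts(s)
m=(P[:,:,2]>.19)&(P[:,:,2]<.26)&(P[:,:,0]>.3)&(P[:,:,1]>-.45)
for b in blobs(m,20): print('arm',b[1:],np.nanmedian(P[b[0]],0).round(4))
```

```text
arm (array([314.5021645 , 163.60606061]), array([292, 143,  59,  47, 462], dtype=int32)) [ 0.6387 -0.1153  0.2319]
arm (array([358.52542373, 216.01694915]), array([350, 214,  19,   5,  59], dtype=int32)) [ 0.4931 -0.2349  0.205 ]
```

View pics/t1.png

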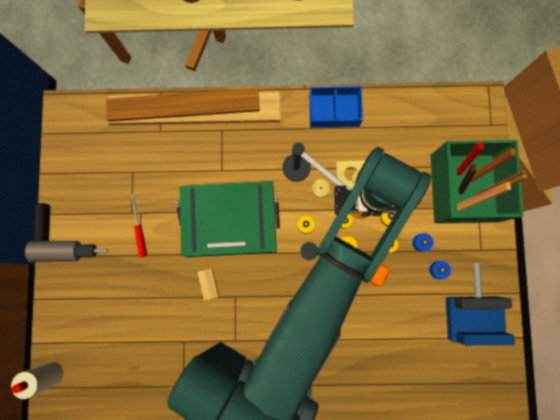

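The lamp arm now points from its column (298,150) towards (350,187), at about 233°. The knob slipped out of the fingers and is hidden under the hand.

```bash
python3 -m crank '[[1,[0,0,-0.04],[0,0,0]],[0.3,[0,0,-0.05],[0,0,0]],[0,[-0.04,-0.02,0],[0,0,0]],[0,[-0.04,-0.03,0],[0,0,0]],[0,[-0.04,-0.03,0],[0,0,0]],[0,[0,0,0],[0,0,0]]]'
python3 - <<'E'
from h import *
for n in('top','scene'):
    s=snap(n);P=pts(s)
    cv2.imwrite('pics/c_%s.png'%n,s['color'][110:290,140:420,::-1].repeat(2,0).repeat(2,1))
    m=(P[:,:,2]>.19)&(P[:,:,2]<.262)&(P[:,:,0]>.5)&(P[:,:,1]>-.45)
    for b in blobs(m,20): print('arm',b[1:],np.nanmedian(P[b[0]],0).round(4))
    m=(P[:,:,2]>.265)&(P[:,:,2]<.3)&(P[:,:,0]>.5)&(P[:,:,1]>-.45)
    for b in blobs(m,5): print('knob',b[1:],np.nanmedian(P[b[0]],0).round(4))
i=cv2.imread('pics/c_scene.png');j=cv2.imread('pics/c_top.png');cv2.imwrite('pics/both.png',cv2.resize(np.vstack([j,i]),(466,600)))
E
```

```text
time: 6.05
tool_pos: [0.389, -0.1508, 0.3584]
ee_rot: [3.14, -0.002, 0.002]
wrist_force: [0.7, 0.5, 1.0]
width: 0.0372
finger_force: 0.0
arm (array([344.262354  , 181.22821204]), array([ 292,  143,   90,   68, 1113], dtype=int32)) [ 0.5731 -0.2274  0.2318]
knob (array([371.79310345, 190.73563218]), array([367, 186,  11,  11,  87], dtype=int32)) [ 0.548  -0.2603  0.2888]
arm (array([210.90986133, 206.0577812 ]), array([ 177,  176,   79,   70, 1298], dtype=int32)) [ 0.5867 -0.2265  0.2309]
knob (array([187.31578947, 172.33333333]), array([182, 166,  11,  14, 114], dtype=int32)) [ 0.5573 -0.2574  0.2848]
```

View pics/both.png

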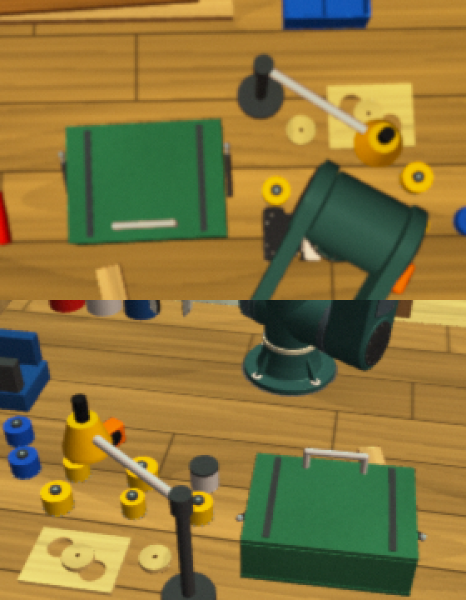

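Top crop: knob at full-image pixel (371.8,190.7). Scene crop: knob at (187,172). Both give about (0.550,-0.260), an arm angle near 236°, so 22° remain to the panel. I'll re-grip and turn the hand along with the arm.

```bash
python3 -m crank '[[0,[0.04,0.027,0],[0,0,0]],[0,[0.04,0.027,0],[0,0,0]],[0,[0.04,0.027,0],[0,0,0]],[0,[0.041,0.028,0],[0,0,0]],[0,[0,0,0.03],[0,0,0]],[0,[0,0,0.03],[0,0,0]],[0.4,[0,0,0.032],[0,0,0]],[0.7,[0,0,0],[0,0,0]]]'
python3 -m crank '[[1,[0,0,0],[0,0,0]],[1,[0,0,0],[0,0,0]],[1,[0,0,0],[0,0,0]],[1,[0,0,0],[0,0,0]],[1,[0,0,0],[0,0,0]],[1,[0,0,0],[0,0,0]],[1,[0,0,0],[0,0,0]]]'
python3 -c "
import numpy as np
from scipy.spatial.transform import Rotation as R
a=np.radians(np.linspace(236,258.3,7));p=.2255*np.c_[np.cos(a),np.sin(a)]
d=np.diff(p,axis=0)
for i in range(6):
  y=a[i]-a[0]; x=np.array([np.cos(y),np.sin(y)]); t=np.array([np.sin(y),-np.cos(y)])
  print((d[i]@x).round(4),(d[i]@t).round(4))"
```

```text
time: 6.95
tool_pos: [0.5525, -0.2623, 0.256]
ee_rot: [-3.135, 0.012, -0.0]
wrist_force: [-1.3, 0.3, -1.2]
width: 0.0816
finger_force: 0.0
time: 7.65
tool_pos: [0.5537, -0.2625, 0.2647]
ee_rot: [3.141, -0.0, 0.0]
wrist_force: [0.8, -0.5, 1.3]
width: 0.0259
finger_force: 0.0
0.0124 0.0078
0.0124 0.0078
0.0124 0.0078
0.0124 0.0078
0.0124 0.0078
0.0124 0.0078
```

```bash
python3 -m crank '[[1,[0,0,0],[0,0,0]],[1,[0,0,0],[0,0,0]],[1,[0,0,0],[0,0,0]],[1,[0.012,0.0078,0],[0,0,-3.7]],[1,[0.0124,0.0078,0],[0,0,-3.7]],[1,[0.0124,0.0078,0],[0,0,-3.7]]]'
python3 -m crank '[[1,[0.0124,0.0078,0],[0,0,-3.7]],[1,[0.0124,0.0078,0],[0,0,-3.7]],[1,[0.0124,0.0078,0],[0,0,-3.7]],[1,[0,0,0],[0,0,0]],[1,[0,0,0],[0,0,0]]]'
```

```text
time: 8.25
tool_pos: [0.5926, -0.2822, 0.2646]
ee_rot: [-3.139, -0.001, 0.198]
wrist_force: [0.4, 5.0, 1.5]
width: 0.0237
finger_force: 30.0
time: 8.75
tool_pos: [0.6353, -0.2943, 0.2647]
ee_rot: [-3.139, -0.003, 0.391]
wrist_force: [1.2, 4.3, 1.5]
width: 0.0234
finger_force: 30.0
```

```bash
python3 -m crank '[[0.4,[0,0,0],[0,0,0]],[0.3,[0,0,0],[0,0,0]],[0.3,[0,0,0],[0,0,0]],[0.3,[0,0,-0.03],[0,0,0]],[0.3,[0,0,-0.04],[0,0,0]],[0.5,[0,0,-0.04],[0,0,0]],[0.7,[0,0,0],[0,0,-8.5]],[0.7,[0,0,0],[0,0,-8.5]]]'
python3 -m crank '[[0.7,[0,0,0],[0,0,-8.5]],[0.7,[0,0,0],[0,0,-8.5]],[0.7,[0,0,0],[0,0,-8.5]],[0.7,[0,0,0],[0,0,-8.5]],[0.7,[0,0,0],[0,0,-8.5]],[0.7,[0,0,0],[0,0,-8]],[0.7,[0,0,0],[0,0,0]]]'
```

```text
time: 9.55
tool_pos: [0.6339, -0.2973, 0.3773]
ee_rot: [3.136, -0.001, 0.69]
wrist_force: [-0.3, 0.6, -0.9]
width: 0.0433
finger_force: 0.0
time: 10.25
tool_pos: [0.6335, -0.297, 0.3743]
ee_rot: [-3.141, 0.0, 1.565]
wrist_force: [-0.2, 0.6, -0.1]
width: 0.0282
finger_force: 0.0
```

```bash
python3 -m crank '[[0.6,[0.043,-0.021,0],[0,0,0]],[0.6,[0.043,-0.021,0],[0,0,0]],[0.6,[0.043,-0.021,0],[0,0,0]],[0.6,[0.043,-0.021,0],[0,0,0]],[0.6,[0.043,-0.021,0],[0,0,0]],[0.6,[0.043,-0.021,0],[0,0,0]],[0.6,[0.043,-0.021,0],[0,0,0]],[0.6,[0.043,-0.021,0],[0,0,0]]]'
python3 -m crank '[[0.6,[0.043,-0.021,0],[0,0,0]],[0.6,[0.042,-0.02,0],[0,0,0.3]],[0.6,[0,0,0],[0,0,0]],[0.6,[0,0,0.04],[0,0,0]],[0.6,[0,0,0.04],[0,0,0]],[0.6,[0,0,0.04],[0,0,0]],[0.6,[0,0,0.04],[0,0,0]],[0.6,[0,0,0],[0,0,0]]]'
python3 - <<'E'
from h import *
s=snap('top');P=pts(s)
m=(P[:,:,2]>.265)&(P[:,:,2]<.3)&(P[:,:,0]>.55)&(P[:,:,1]<-.2)&(P[:,:,1]>-.4)
for b in blobs(m,5): print('knob',b[1:],np.nanmedian(P[b[0]],0).round(4))
E
```

```text
time: 11.05
tool_pos: [0.4662, 0.0495, 0.3746]
ee_rot: [3.141, 0.0, 1.561]
wrist_force: [0.5, 0.3, -0.1]
width: 0.0374
finger_force: 0.0
time: 11.85
tool_pos: [0.4224, 0.1316, 0.2066]
ee_rot: [-3.126, 0.004, 1.557]
wrist_force: [-0.9, 0.5, -0.9]
width: 0.038
finger_force: 0.0
knob (array([383.47777778, 159.38888889]), array([379, 154,  10,  12,  90], dtype=int32)) [ 0.6293 -0.2935  0.2891]
```

```bash
python3 -m crank '[[0.6,[0,0.003,0.03],[0,0,0]],[0.6,[0,0,0.03],[0,0,0]],[0.6,[0,0,0.027],[0,0,0]],[0.8,[0,0,0],[0,0,0]],[1,[0,0,0],[0,0,0]],[1,[0,0,0],[0,0,0]],[1,[0,0,0],[0,0,0]],[1,[0,0,0],[0,0,0]]]'
python3 -c "
import numpy as np
t=np.linspace(0,1.0,15)+.2386
p=.1904*np.c_[-np.cos(t),-np.sin(t)]
print(np.diff(p,axis=0).round(4).tolist())"
```

```text
time: 12.7
tool_pos: [0.4262, 0.1336, 0.1301]
ee_rot: [-3.133, 0.0, 1.561]
wrist_force: [-13.7, -0.6, 7.8]
width: 0.0108
finger_force: 30.0
[[0.0037, -0.0131], [0.0046, -0.0128], [0.0055, -0.0124], [0.0064, -0.012], [0.0072, -0.0115], [0.008, -0.011], [0.0088, -0.0104], [0.0095, -0.0097], [0.0102, -0.009], [0.0108, -0.0083], [0.0114, -0.0075], [0.0119, -0.0066], [0.0123, -0.0058], [0.0127, -0.0049]]
```

```bash
python3 -m crank '[[0.6,[0,0,0],[0,0,0]],[0.6,[0,0,0],[0,0,0]],[0.6,[0,0,0],[0,0,0]],[0.6,[0,0,0],[0,0,0]],[0.6,[0,0,0],[0,0,0]]]'
python3 - <<'E'
from h import *
s=snap('scene','sc2.png');P=pts(s)
m=(P[:,:,2]>.11)&(P[:,:,2]<.15)&(P[:,:,0]>.3)&(P[:,:,0]<.5)&(P[:,:,1]>.05)&(P[:,:,1]<.21)
for b in blobs(m,5): print(b[1:],np.nanmedian(P[b[0]],0).round(4))
cv2.imwrite('pics/sc2c.png',cv2.resize(s['color'][120:300,250:430,::-1],(560,560),interpolation=cv2.INTER_CUBIC))
E
```

```text
time: 13.2
tool_pos: [0.4306, 0.1335, 0.1282]
ee_rot: [3.14, -0.0, 1.56]
wrist_force: [-0.4, -0.4, 0.3]
width: 0.0378
finger_force: 0.0
(array([328.68181818, 201.84090909]), array([322, 199,  17,   9,  88], dtype=int32)) [0.4326 0.0964 0.1332]
(array([354.21428571, 204.3452381 ]), array([345, 201,  16,  10,  84], dtype=int32)) [0.4291 0.1736 0.1334]
(array([341.08333333, 206.91666667]), array([338, 205,   7,   5,  24], dtype=int32)) [0.4621 0.1356 0.1441]
```

View pics/sc2c.png

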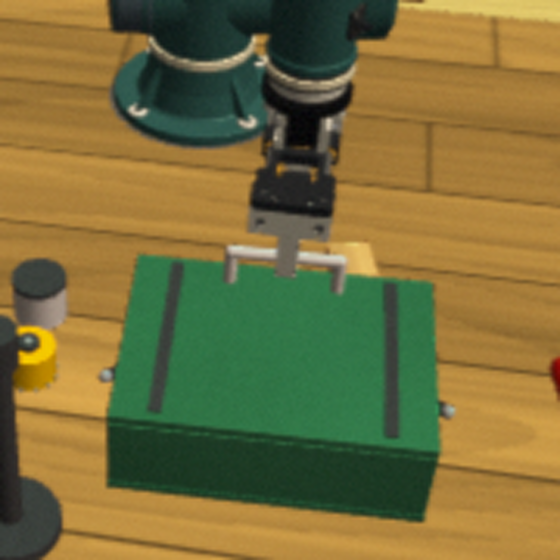

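The crop shows the fingers straddling the bar with their tips at axis height, which is too shallow a grip. I'll go 14 mm lower.

```bash
python3 -m crank '[[0.6,[0,-0.004,0.007],[0,0,0]],[0.6,[0,0,0.008],[0,0,0]],[0.6,[0,0,0],[0,0,0]],[0.8,[0,0,0],[0,0,0]],[1,[0,0,0],[0,0,0]],[1,[0,0,0],[0,0,0]],[1,[0,0,0],[0,0,0]],[1,[0,0,0],[0,0,0]]]'
```

```text
time: 14.05
tool_pos: [0.4261, 0.1335, 0.1127]
ee_rot: [3.141, 0.0, 1.561]
wrist_force: [0.2, -0.9, -0.3]
width: 0.0109
finger_force: 29.9
```

```bash
python3 -m crank '[[1,[0,0.0037,-0.0131],[0,0,0]],[1,[0,0.0046,-0.0128],[0,0,0]],[1,[0,0.0055,-0.0124],[0,0,0]],[1,[0,0.0064,-0.012],[0,0,0]],[1,[0,0.0072,-0.0115],[0,0,0]],[1,[0,0.008,-0.011],[0,0,0]],[1,[0,0.0088,-0.0104],[0,0,0]],[1,[0,0,0],[0,0,0]]]'
```

```text
time: 14.85
tool_pos: [0.4706, 0.1349, 0.1987]
ee_rot: [3.141, -0.004, 1.562]
wrist_force: [-2.6, 5.8, 1.9]
width: 0.0108
finger_force: 30.2
```

```bash
python3 -m crank '[[1,[0,0.0095,-0.0097],[0,0,0]],[1,[0,0.0102,-0.009],[0,0,0]],[1,[0,0.0108,-0.0083],[0,0,0]],[1,[0,0.0114,-0.0075],[0,0,0]],[1,[0,0.0119,-0.0066],[0,0,0]],[1,[0,0.0123,-0.0058],[0,0,0]],[1,[0,0.0127,-0.0049],[0,0,0]],[1,[0,0,0],[0,0,0]]]'
```

```text
time: 15.65
tool_pos: [0.5504, 0.134, 0.2504]
ee_rot: [3.138, -0.004, 1.562]
wrist_force: [-1.3, 5.5, 5.1]
width: 0.0111
finger_force: 30.3
```

Lid is at about 1.0 rad. Release with a small opening and rise.

```bash
python3 -m crank '[[0.7,[0,0,0],[0,0,0]],[0.7,[0,0.002,-0.01],[0,0,0]],[0.7,[0,0.004,-0.03],[0,0,0]],[0.7,[0,0,-0.04],[0,0,0]],[0.7,[0,0,-0.04],[0,0,0]],[0.7,[0,0,-0.03],[0,0,0]],[0.7,[0,-0.02,0],[0,0,0]],[0.5,[0,-0.04,0],[0,0,0]]]'
python3 -m crank '[[0.5,[-0.04,-0.02,0],[0,0,8.5]],[0.5,[-0.04,-0.02,0],[0,0,8.5]],[0.4,[-0.04,-0.02,0],[0,0,8.5]],[0.3,[-0.03,0,0],[0,0,8.5]],[0.3,[0,0,0],[0,0,8.5]],[0.3,[0,0,0],[0,0,8.5]],[0.3,[0,0,0],[0,0,8.5]],[0.3,[0,0,0],[0,0,8.5]]]'
python3 -m crank '[[0.3,[0,0,0],[0,0,8.5]],[0.3,[0,0,0],[0,0,8.5]],[0.3,[0,0,0],[0,0,4.4]],[0.3,[0,0,0],[0,0,0]]]'
python3 - <<'E'
from h import *
s=snap('scene','sc3.png');s=snap('top','t3.png')
i=cv2.imread('pics/sc3.png');j=cv2.imread('pics/t3.png');cv2.imwrite('pics/b3.png',cv2.resize(np.vstack([j[100:320],i[100:320]]),(760,600)))
for o in saws(s): print(o)
E
```

```text
time: 16.45
tool_pos: [0.4959, 0.1317, 0.3971]
ee_rot: [-3.141, 0.002, 1.558]
wrist_force: [0.9, 0.7, -0.1]
width: 0.0328
finger_force: 0.0
time: 17.25
tool_pos: [0.4032, -0.0032, 0.3978]
ee_rot: [3.141, 0.001, 0.365]
wrist_force: [0.6, 0.3, -0.6]
width: 0.0657
finger_force: 0.0
time: 17.65
tool_pos: [0.4034, -0.0029, 0.3978]
ee_rot: [3.141, 0.001, -0.001]
wrist_force: [0.3, 0.1, -0.3]
width: 0.0654
finger_force: 0.0
(array([379.5, 161.7]), array([ 25,  20, 256], dtype=int32), array([ 0.63 , -0.288,  0.249]))
(array([389.9, 216.1]), array([ 27,  21, 348], dtype=int32), array([ 0.512, -0.357,  0.037]))
(array([344.4, 219.9]), array([ 19,  17, 231], dtype=int32), array([ 0.502, -0.22 ,  0.036]))
(array([309.7, 220.3]), array([ 13,  15, 106], dtype=int32), array([ 0.504, -0.114,  0.035]))
(array([346.9, 245.8]), array([ 23,  22, 384], dtype=int32), array([ 0.423, -0.224,  0.037]))
(array([389., 244.]), array([ 19,  18, 260], dtype=int32), array([ 0.426, -0.352,  0.037]))
```

View pics/b3.png

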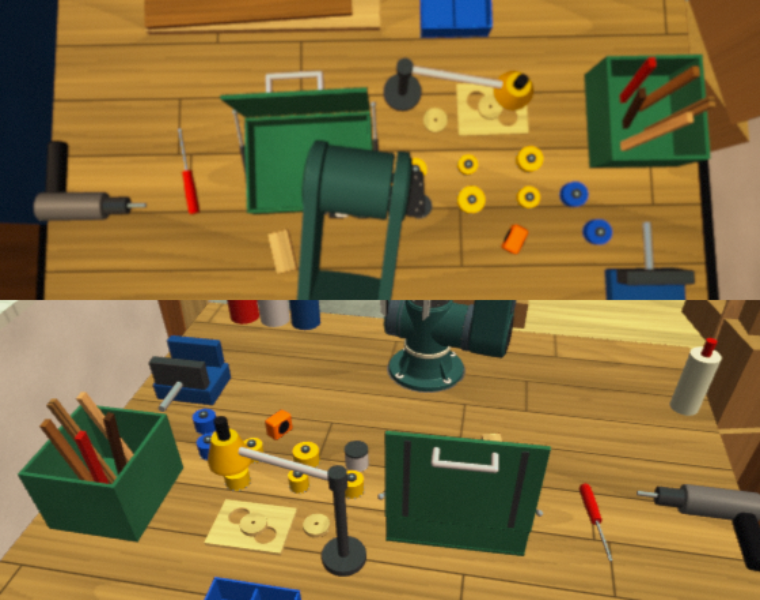

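The lid stands upright (bar at top crop pixel (295,78)), the lamp head is over the panel, and all five saws are in place. I'll start with s1.

```bash
python3 -m crank '[[0,[0.0138,0.0444,0.015],[0,0,0]],[0,[0.0138,0.0444,0.015],[0,0,0]],[0,[0.0138,0.0444,0.015],[0,0,0]],[0,[0.0138,0.0444,0.015],[0,0,0]],[0,[0.0138,0.0444,0.015],[0,0,0]],[0,[0.0138,0.0444,0.015],[0,0,0]],[0,[0.0138,0.0444,0.015],[0,0,0]],[0,[0.0138,0.0444,0.015],[0,0,0]]]'
python3 -m crank '[[0,[0,0,0.045],[0,0,0]],[0,[0,0,0.045],[0,0,0]],[0,[0,0,0.045],[0,0,0]],[0,[0,0,0.045],[0,0,0]],[0,[0,0,0],[0,0,0]],[0,[0,0,0],[0,0,0]]]'
```

```text
time: 18.55
tool_pos: [0.5145, -0.3595, 0.2768]
ee_rot: [3.141, 0.0, 0.001]
wrist_force: [0.0, -0.4, 0.8]
width: 0.0934
finger_force: 0.0
time: 19.15
tool_pos: [0.5142, -0.3575, 0.0974]
ee_rot: [-3.141, 0.001, 0.001]
wrist_force: [0.9, 0.0, 0.8]
width: 0.094
finger_force: 0.0
```

```bash
python3 -m crank '[[0,[0,0,0.045],[0,0,0]],[0,[0,0.0005,0.042],[0,0,0]],[0.2,[0,0,0],[0,0,0]],[0.6,[0,0,0],[0,0,0]],[0.6,[0,0,0],[0,0,0]],[0.6,[0,0,0],[0,0,0]],[0.6,[0,0,0],[0,0,0]],[0.6,[0,0,0],[0,0,0]]]'
```

```text
time: 19.95
tool_pos: [0.5158, -0.3591, 0.0129]
ee_rot: [3.139, -0.003, 0.0]
wrist_force: [0.5, -0.1, 5.5]
width: 0.0557
finger_force: 30.0
```

```bash
python3 -m crank '[[0.6,[0,0,-0.045],[0,0,0]],[0.6,[0,0,-0.045],[0,0,0]],[0.6,[0,0,-0.045],[0,0,0]],[0.6,[0,-0.046,-0.01],[0,0,0]],[0.6,[0,-0.046,0],[0,0,0]],[0.6,[0,-0.046,0],[0,0,0]],[0.6,[0,-0.046,0],[0,0,0]],[0.6,[0,-0.046,0],[0,0,0]]]'
python3 -m crank '[[0.6,[0,-0.046,0],[0,0,0]],[0.6,[0,-0.046,0],[0,0,0]],[0.6,[0.004,-0.046,0],[0,0,0]],[0.6,[0.005,-0.046,0],[0,0,0]],[0.6,[0.005,-0.046,0],[0,0,0]],[0.6,[0.005,-0.046,0],[0,0,0]],[0.6,[0.004,-0.046,0],[0,0,0]],[0.6,[0,0,0],[0,0,0]]]'
```

```text
time: 20.75
tool_pos: [0.5138, -0.1262, 0.1552]
ee_rot: [-3.141, 0.0, -0.0]
wrist_force: [0.4, -0.9, -0.9]
width: 0.0555
finger_force: 30.0
time: 21.55
tool_pos: [0.5365, 0.1994, 0.1547]
ee_rot: [-3.139, 0.001, 0.007]
wrist_force: [0.7, -0.9, -1.3]
width: 0.0557
finger_force: 30.0
```

```bash
python3 -m crank '[[0.6,[0.001,0.003,0.04],[0,0,0]],[0.6,[0,0,0.04],[0,0,0]],[0.6,[0,0,0.035],[0,0,0]],[0.6,[0,0,0.012],[0,0,0]],[0.6,[0,0,0.006],[0,0,0]],[0.6,[0,0,0],[0,0,0]],[0.6,[0,0,0],[0,0,0]]]'
```

```text
time: 22.25
tool_pos: [0.5402, 0.1912, 0.0247]
ee_rot: [-3.141, -0.004, 0.0]
wrist_force: [-0.4, 0.6, -1.5]
width: 0.0556
finger_force: 30.0
```

```bash
python3 -m crank '[[0.6,[0,0,0.003],[0,0,0]],[0.6,[0,0,0.002],[0,0,0]],[0.6,[0,0,0],[0,0,0]]]'
python3 - <<'E'
from h import *
s=snap('top')
for o in saws(s): print(o)
E
```

```text
time: 22.55
tool_pos: [0.5402, 0.1914, 0.0208]
ee_rot: [-3.141, -0.005, 0.0]
wrist_force: [-1.8, -1.6, 6.5]
width: 0.0557
finger_force: 30.0
(array([379.6, 161.7]), array([ 25,  20, 260], dtype=int32), array([ 0.631, -0.288,  0.248]))
(array([344.8, 219.8]), array([ 21,  17, 237], dtype=int32), array([ 0.503, -0.22 ,  0.036]))
(array([305.2, 223.6]), array([ 20,  20, 313], dtype=int32), array([ 0.492, -0.099,  0.036]))
(array([362.2, 240.2]), array([ 23,  22, 381], dtype=int32), array([ 0.439, -0.271,  0.037]))
(array([389. , 243.9]), array([ 19,  18, 264], dtype=int32), array([ 0.427, -0.352,  0.036]))
```

One saw (s4, the largest) has been knocked to pixel (362,240), about (0.439,-0.271), near s5. Release here, then take s5 next with the hand turned 40°.

```bash
python3 -m crank '[[0.28,[0,0,0],[0,0,0]],[0.28,[0,0,0],[0,0,0]],[0.28,[0,0,-0.02],[0,0,0]],[0.28,[0,0,-0.045],[0,0,0]],[0.28,[0,0,-0.045],[0,0,0]],[0.28,[0,0,-0.03],[0,0,0]],[0.28,[-0.01,0.045,0],[0,0,0]],[0.28,[-0.01,0.045,0],[0,0,0]]]'
python3 -m crank '[[0.28,[-0.01,0.045,0],[0,0,0]],[0.28,[-0.01,0.045,0],[0,0,0]],[0.28,[-0.01,0.045,0],[0,0,0]],[0.28,[-0.01,0.045,0],[0,0,0]],[0.28,[-0.01,0.045,0],[0,0,0]],[0.28,[-0.01,0.045,0],[0,0,0]],[0.28,[-0.01,0.045,0],[0,0,0]],[0.28,[-0.01,0.045,0],[0,0,0]]]'
python3 -m crank '[[0.2,[-0.01,0.045,0],[0,0,0]],[0.2,[-0.004,0.045,0],[0,0,0]],[0.2,[0,0,0],[0,0,-8]],[0.2,[0,0,0],[0,0,-8]],[0.2,[0,0,0],[0,0,-8]],[0.2,[0,0,0],[0,0,-8]],[0.2,[0,0,0],[0,0,-8]],[0.2,[0,0,0],[0,0,0]]]'
```

```text
time: 23.4
tool_pos: [0.5192, 0.1009, 0.1592]
ee_rot: [3.142, -0.004, 0.003]
wrist_force: [0.6, -1.5, 0.0]
width: 0.0678
finger_force: 0.0
time: 24.2
tool_pos: [0.4379, -0.2608, 0.1576]
ee_rot: [3.141, -0.001, 0.0]
wrist_force: [0.0, -0.2, -0.1]
width: 0.0678
finger_force: 0.0
time: 25.0
tool_pos: [0.4245, -0.3491, 0.1573]
ee_rot: [-3.141, 0.0, 0.698]
wrist_force: [0.2, 0.3, 0.1]
width: 0.0753
finger_force: 0.0
```

```bash
python3 -m crank '[[0.2,[0,0.001,0.045],[0,0,0]],[0.2,[0,0,0.045],[0,0,0]],[0.2,[0,0,0.045],[0,0,0]],[0.2,[0,0,0.01],[0,0,0]],[0.6,[0,0,0],[0,0,0]],[0.65,[0,0,0],[0,0,0]],[0.65,[0,0,0],[0,0,0]],[0.65,[0,0,0],[0,0,0]]]'
python3 -m crank '[[0.65,[0,0,0],[0,0,0]],[0.65,[0,0,0],[0,0,0]]]'
```

```text
time: 25.8
tool_pos: [0.4267, -0.3513, 0.0153]
ee_rot: [3.136, -0.0, 0.698]
wrist_force: [-0.3, -0.4, 2.2]
width: 0.0474
finger_force: 30.0
time: 26.0
tool_pos: [0.4267, -0.3513, 0.0153]
ee_rot: [3.136, -0.0, 0.698]
wrist_force: [-0.4, -0.5, 6.5]
width: 0.0477
finger_force: 30.0
```

```bash
python3 -m crank '[[0.65,[0,0,-0.045],[0,0,0]],[0.65,[0,0,-0.045],[0,0,0]],[0.65,[0,0,-0.045],[0,0,8]],[0.65,[0,0,-0.01],[0,0,8]],[0.65,[0,0,0],[0,0,8]],[0.65,[0,0,0],[0,0,8]],[0.65,[0,0,0],[0,0,8]],[0.65,[0,0,0],[0,0,0]]]'
python3 -m crank '[[0.65,[0.0036,-0.0442,0],[0,0,0]],[0.65,[0.0036,-0.0442,0],[0,0,0]],[0.65,[0.0036,-0.0442,0],[0,0,0]],[0.65,[0.0036,-0.0442,0],[0,0,0]],[0.65,[0.0036,-0.0442,0],[0,0,0]],[0.65,[0.0036,-0.0442,0],[0,0,0]],[0.65,[0.0036,-0.0442,0],[0,0,0]],[0.65,[0.0036,-0.0442,0],[0,0,0]]]'
python3 -m crank '[[0.65,[0.0036,-0.0442,0],[0,0,0]],[0.65,[0,0,0],[0,0,0]],[0.65,[0,0,0],[0,0,0]]]'
```

```text
time: 26.8
tool_pos: [0.4251, -0.3497, 0.1576]
ee_rot: [3.141, -0.0, 0.0]
wrist_force: [-0.1, 0.2, -1.7]
width: 0.0475
finger_force: 30.0
time: 27.6
tool_pos: [0.4536, 0.0055, 0.1577]
ee_rot: [3.141, -0.001, 0.003]
wrist_force: [0.8, -0.8, -0.8]
width: 0.0474
finger_force: 30.0
time: 27.9
tool_pos: [0.4573, 0.0486, 0.1575]
ee_rot: [3.141, 0.0, 0.005]
wrist_force: [-0.3, -0.6, -0.9]
width: 0.0472
finger_force: 30.0
```

```bash
python3 -m crank '[[0.65,[0,0.001,0.045],[0,0,0]],[0.65,[0,0,0.045],[0,0,0]],[0.65,[0,0,0.03],[0,0,0]],[0.65,[0,0,0.01],[0,0,0]],[0.65,[0,0,0.005],[0,0,0]],[0.65,[0,0,0.001],[0,0,0]],[0.65,[0,0,0],[0,0,0]],[0.65,[0,0,0],[0,0,0]]]'
```

```text
time: 28.7
tool_pos: [0.4589, 0.0459, 0.0232]
ee_rot: [3.14, -0.003, -0.0]
wrist_force: [-1.3, -1.5, 4.4]
width: 0.0476
finger_force: 30.0
```

```bash
python3 -m crank '[[0.38,[0,0,0],[0,0,0]],[0.38,[0,0,0],[0,0,0]],[0.38,[0,0,-0.02],[0,0,0]],[0.38,[0,0,-0.045],[0,0,0]],[0.38,[0,0,-0.045],[0,0,0]],[0.38,[0,0,-0.025],[0,0,0]],[0.38,[0,0,0],[0,0,0]]]'
python3 - <<'E'
from h import *
s=snap('top')
for o in saws(s): print(o[0],ray(s,*o[0],.036)[:2].round(4))
E
```

```text
time: 29.4
tool_pos: [0.4604, 0.0472, 0.1612]
ee_rot: [-3.142, -0.01, 0.001]
wrist_force: [0.7, -0.4, 1.3]
width: 0.0578
finger_force: 0.0
[377.4 163. ] [ 0.6779 -0.3265]
[208.3 210.4] [0.5386 0.198 ]
[344.3 219.8] [ 0.5027 -0.2186]
[305.  223.4] [ 0.4936 -0.0985]
[362.2 240.2] [ 0.4395 -0.2709]
```

```bash
python3 -m crank '[[0.2,[-0.003,0.0454,0],[0,0,0]],[0.1,[-0.003,0.0454,0],[0,0,0]],[0.05,[-0.003,0.0454,0],[0,0,0]],[0.05,[-0.003,0.0454,0],[0,0,0]],[0.05,[-0.003,0.0454,0],[0,0,0]],[0.05,[-0.003,0.0454,0],[0,0,0]],[0.05,[-0.003,0.0454,0],[0,0,0]],[0.05,[0,0,0],[0,0,0]]]'
python3 -m crank '[[0.05,[0,0,0.045],[0,0,0]],[0.05,[0,0,0.045],[0,0,0]],[0.05,[0,0,0.045],[0,0,0]],[0.05,[0,0,0.013],[0,0,0]],[0.5,[0,0,0],[0,0,0]],[0.6,[0,0,0],[0,0,0]],[0.6,[0,0,0],[0,0,0]],[0.6,[0,0,0],[0,0,0]]]'
python3 -m crank '[[0.6,[0,0,0],[0,0,0]]]'
```

```text
time: 30.25
tool_pos: [0.4345, -0.2747, 0.1529]
ee_rot: [-3.14, 0.005, -0.006]
wrist_force: [0.6, 1.1, 0.5]
width: 0.089
finger_force: 0.0
time: 31.05
tool_pos: [0.4381, -0.2718, 0.0108]
ee_rot: [3.139, -0.004, 0.0]
wrist_force: [0.3, -0.4, 0.2]
width: 0.0609
finger_force: 0.0
time: 31.15
tool_pos: [0.4381, -0.2718, 0.0108]
ee_rot: [3.139, -0.004, 0.0]
wrist_force: [-0.4, 0.1, 4.6]
width: 0.0596
finger_force: 30.0
```

```bash
python3 -m crank '[[0.6,[0,0,-0.045],[0,0,0]],[0.6,[0,0,-0.045],[0,0,0]],[0.6,[0,0,-0.045],[0,0,0]],[0.6,[0,0,-0.012],[0,0,0]],[0.6,[0.013,-0.0434,0],[0,0,0]],[0.6,[0.013,-0.0434,0],[0,0,0]],[0.6,[0.013,-0.0434,0],[0,0,0]],[0.6,[0.013,-0.0434,0],[0,0,0]]]'
python3 -m crank '[[0.6,[0.013,-0.0434,0],[0,0,0]],[0.6,[0.013,-0.0434,0],[0,0,0]],[0.6,[0.013,-0.0434,0],[0,0,0]],[0.6,[0.013,-0.0434,0],[0,0,0]],[0.6,[0,0,0],[0,0,0]],[0.6,[0,0,0],[0,0,0]]]'
```

```text
time: 31.95
tool_pos: [0.4882, -0.0956, 0.1545]
ee_rot: [-3.141, 0.001, -0.001]
wrist_force: [1.0, -0.3, 0.0]
width: 0.0596
finger_force: 30.0
time: 32.55
tool_pos: [0.5399, 0.0771, 0.1542]
ee_rot: [3.141, 0.002, 0.003]
wrist_force: [-0.9, -0.8, -0.4]
width: 0.0598
finger_force: 30.0
```

```bash
python3 -m crank '[[0.6,[0.001,0.002,0.045],[0,0,0]],[0.6,[0,0,0.045],[0,0,0]],[0.6,[0,0,0.03],[0,0,0]],[0.6,[0,0,0.01],[0,0,0]],[0.6,[0,0,0.005],[0,0,0]],[0.6,[0,0,0.001],[0,0,0]],[0.6,[0,0,0],[0,0,0]],[0.6,[0,0,0],[0,0,0]]]'
```

```text
time: 33.35
tool_pos: [0.543, 0.0743, 0.0215]
ee_rot: [3.142, -0.004, 0.0]
wrist_force: [-0.2, 0.3, -0.9]
width: 0.0596
finger_force: 30.0
```

```bash
python3 -m crank '[[0.6,[0,0,0.003],[0,0,0]],[0.6,[0,0,0],[0,0,0]],[0.23,[0,0,0],[0,0,0]],[0.23,[0,0,0],[0,0,0]],[0.23,[0,0,-0.02],[0,0,0]],[0.23,[0,0,-0.045],[0,0,0]],[0.23,[0,0,-0.045],[0,0,0]],[0.23,[0,0,-0.025],[0,0,0]]]'
python3 -m crank '[[0.2,[-0.006,0.0418,0],[0,0,0]],[0.2,[-0.006,0.0418,0],[0,0,0]],[0.2,[-0.006,0.0418,0],[0,0,0]],[0.2,[-0.006,0.0418,0],[0,0,0]],[0.2,[-0.006,0.0418,0],[0,0,0]],[0.2,[-0.006,0.0418,0],[0,0,0]],[0.2,[-0.006,0.0418,0],[0,0,0]],[0.2,[0,0,0],[0,0,0]]]'
python3 - <<'E'
from h import *
s=snap('top');P=pts(s); print(robot.get_obs()['tool_pos'])
for o in saws(s): print(o)
s=snap('scene')
for o in saws(s): print(o)
E
```

```text
time: 34.15
tool_pos: [0.5429, 0.0745, 0.1554]
ee_rot: [-3.142, -0.005, 0.0]
wrist_force: [-1.0, -0.2, 0.4]
width: 0.072
finger_force: 0.0
time: 34.95
tool_pos: [0.4982, -0.2227, 0.1507]
ee_rot: [3.14, 0.002, -0.006]
wrist_force: [0.5, 0.3, -0.2]
width: 0.0753
finger_force: 0.0
[ 0.49874189 -0.2201762   0.15071919]
(array([378.8, 162. ]), array([ 30,  20, 275], dtype=int32), array([ 0.631, -0.286,  0.248]))
(array([248.6, 207.7]), array([ 20,  21, 340], dtype=int32), array([0.543, 0.073, 0.045]))
(array([210.6, 210.8]), array([ 20,  20, 302], dtype=int32), array([0.536, 0.19 , 0.045]))
(array([305.5, 223.7]), array([ 20,  20, 301], dtype=int32), array([ 0.492, -0.101,  0.036]))
(array([345.4, 225. ]), array([13,  7, 61], dtype=int32), array([ 0.487, -0.22 ,  0.037]))
(array([258. , 235.6]), array([ 17,  17, 223], dtype=int32), array([0.457, 0.045, 0.045]))
(array([167.8, 213.3]), array([ 31,  35, 717], dtype=int32), array([ 0.656, -0.281,  0.224]))
(array([219.5, 233.6]), array([ 18,  17, 192], dtype=int32), array([ 0.515, -0.21 ,  0.027]))
(array([261.7, 235.4]), array([ 14,  21, 221], dtype=int32), array([ 0.505, -0.085,  0.033]))
```

Three are standing in the chest (tops at z 0.045, as they should be). s2 next.

```bash
python3 -m crank '[[0.2,[0.0015,-0.001,0.045],[0,0,0]],[0.2,[0.001,0,0.045],[0,0,0]],[0.2,[0,0,0.04],[0,0,0]],[0.2,[0,0,0.006],[0,0,0]],[0.6,[0,0,0],[0,0,0]],[0.7,[0,0,0],[0,0,0]],[0.7,[0,0,0],[0,0,0]],[0.7,[0,0,0],[0,0,0]]]'
python3 -m crank '[[0.7,[0,0,0],[0,0,0]],[0.7,[0,0,0],[0,0,0]]]'
```

```text
time: 35.85
tool_pos: [0.5037, -0.218, 0.018]
ee_rot: [3.139, -0.004, 0.001]
wrist_force: [-0.0, 0.3, -0.3]
width: 0.0464
finger_force: 0.0
time: 36.05
tool_pos: [0.5035, -0.218, 0.0177]
ee_rot: [3.14, -0.004, 0.0]
wrist_force: [-0.3, 1.7, 6.6]
width: 0.0435
finger_force: 30.0
```

```bash
python3 -m crank '[[0.7,[0,0,-0.045],[0,0,0]],[0.7,[0,0,-0.045],[0,0,0]],[0.7,[0,0,-0.045],[0,0,0]],[0.7,[0,0,-0.007],[0,0,0]],[0.7,[-0.005,-0.0435,0],[0,0,0]],[0.7,[-0.005,-0.0435,0],[0,0,0]],[0.7,[-0.005,-0.0435,0],[0,0,0]],[0.7,[-0.005,-0.0435,0],[0,0,0]]]'
python3 -m crank '[[0.7,[-0.005,-0.0435,0],[0,0,0]],[0.7,[-0.005,-0.0435,0],[0,0,0]],[0.7,[-0.005,-0.0435,0],[0,0,0]],[0.7,[-0.005,-0.0435,0],[0,0,0]],[0.7,[-0.005,-0.0435,0],[0,0,0]],[0.7,[-0.005,-0.0435,0],[0,0,0]],[0.7,[0,0,0],[0,0,0]],[0.7,[0,0,0],[0,0,0]]]'
```

```text
time: 36.85
tool_pos: [0.4808, -0.0417, 0.1559]
ee_rot: [-3.141, 0.002, -0.001]
wrist_force: [-0.1, 0.4, -0.2]
width: 0.0434
finger_force: 30.0
time: 37.65
tool_pos: [0.451, 0.218, 0.156]
ee_rot: [3.14, 0.002, 0.003]
wrist_force: [0.2, -0.1, -0.8]
width: 0.0435
finger_force: 30.0
```

```bash
python3 -m crank '[[0.7,[0.001,0.002,0.045],[0,0,0]],[0.7,[0,0,0.045],[0,0,0]],[0.7,[0,0,0.025],[0,0,0]],[0.7,[0,0,0.01],[0,0,0]],[0.7,[0,0,0.005],[0,0,0]],[0.7,[0,0,0.001],[0,0,0]],[0.7,[0,0,0],[0,0,0]],[0.7,[0,0,0],[0,0,0]]]'
```

```text
time: 38.45
tool_pos: [0.4543, 0.2161, 0.0282]
ee_rot: [-3.141, -0.003, 0.0]
wrist_force: [-0.6, 0.6, -0.7]
width: 0.0433
finger_force: 30.0
```

```bash
python3 -m crank '[[0.7,[0,0,0.003],[0,0,0]],[0.7,[0,0,0],[0,0,0]],[0.42,[0,0,0],[0,0,0]],[0.42,[0,0,0],[0,0,0]],[0.42,[0,0,-0.02],[0,0,0]],[0.42,[0,0,-0.045],[0,0,0]],[0.42,[0,0,-0.045],[0,0,0]],[0.42,[0,0,-0.022],[0,0,0]]]'
python3 -m crank '[[0.3,[0.0055,0.045,0],[0,0,0]],[0.2,[0.0055,0.045,0],[0,0,0]],[0.18,[0.0055,0.045,0],[0,0,0]],[0.18,[0.0055,0.045,0],[0,0,0]],[0.18,[0.0055,0.045,0],[0,0,0]],[0.18,[0.0055,0.045,0],[0,0,0]],[0.18,[0.0055,0.045,0],[0,0,0]],[0.18,[0,0,0],[0,0,0]]]'
python3 - <<'E'
from h import *
s=snap('scene');print(robot.get_obs()['tool_pos'])
for o in saws(s): print(o)
E
```

```text
time: 39.25
tool_pos: [0.4546, 0.2164, 0.1598]
ee_rot: [-3.14, -0.006, 0.0]
wrist_force: [0.9, 1.2, 0.7]
width: 0.0547
finger_force: 0.0
time: 40.05
tool_pos: [0.4914, -0.1041, 0.1548]
ee_rot: [3.139, 0.001, -0.007]
wrist_force: [-0.7, -0.1, 0.4]
width: 0.0772
finger_force: 0.0
[ 0.49127469 -0.10139698  0.15485695]
(array([167.8, 213.4]), array([ 31,  36, 721], dtype=int32), array([ 0.655, -0.281,  0.224]))
(array([261.6, 235.3]), array([ 14,  21, 218], dtype=int32), array([ 0.505, -0.085,  0.033]))
```

```bash
python3 -m crank '[[0.18,[0,-0.001,0.045],[0,0,0]],[0.18,[0,0,0.045],[0,0,0]],[0.18,[0,0,0.045],[0,0,0]],[0.18,[0,0,0.007],[0,0,0]],[0.5,[0,0,0],[0,0,0]],[0.65,[0,0,0],[0,0,0]],[0.65,[0,0,0],[0,0,0]],[0.65,[0,0,0],[0,0,0]]]'
python3 -m crank '[[0.65,[0,0,0],[0,0,0]],[0.65,[0,0,0],[0,0,0]]]'
```

```text
time: 40.9
tool_pos: [0.4937, -0.0988, 0.0163]
ee_rot: [3.14, -0.005, 0.001]
wrist_force: [-1.2, 0.2, 3.4]
width: 0.0513
finger_force: 30.0
time: 41.1
tool_pos: [0.4937, -0.0988, 0.0163]
ee_rot: [3.14, -0.005, 0.0]
wrist_force: [-1.2, -0.5, 6.3]
width: 0.0514
finger_force: 30.0
```

```bash
python3 -m crank '[[0.65,[0,0,-0.045],[0,0,0]],[0.65,[0,0,-0.045],[0,0,0]],[0.65,[0,0,-0.045],[0,0,0]],[0.65,[0,0,-0.007],[0,0,0]],[0.65,[-0.0075,-0.046,0],[0,0,0]],[0.65,[-0.0075,-0.046,0],[0,0,0]],[0.65,[-0.0075,-0.046,0],[0,0,0]],[0.65,[-0.0075,-0.046,0],[0,0,0]]]'
python3 -m crank '[[0.65,[-0.0075,-0.046,0],[0,0,0]],[0.65,[0,0,0],[0,0,0]],[0.65,[0,0,0],[0,0,0]]]'
```

```text
time: 41.9
tool_pos: [0.4602, 0.0872, 0.1541]
ee_rot: [3.142, 0.002, -0.001]
wrist_force: [1.0, 0.6, -1.4]
width: 0.0512
finger_force: 30.0
time: 42.2
tool_pos: [0.453, 0.1324, 0.1542]
ee_rot: [3.141, 0.002, 0.003]
wrist_force: [0.0, -0.1, -2.5]
width: 0.0517
finger_force: 30.0
```

```bash
python3 -m crank '[[0.65,[0.002,0,0.045],[0,0,0]],[0.65,[0,0,0.045],[0,0,0]],[0.65,[0,0,0.025],[0,0,0]],[0.65,[0,0,0.01],[0,0,0]],[0.65,[0,0,0.005],[0,0,0]],[0.65,[0,0,0.003],[0,0,0]],[0.65,[0,0,0],[0,0,0]],[0.65,[0,0,0],[0,0,0]]]'
```

```text
time: 43.0
tool_pos: [0.4579, 0.1317, 0.0244]
ee_rot: [-3.141, -0.005, -0.0]
wrist_force: [0.4, -0.7, 2.5]
width: 0.0513
finger_force: 30.0
```

```bash
python3 -m crank '[[0.34,[0,0,0],[0,0,0]],[0.34,[0,0,0],[0,0,0]],[0.34,[0,0,-0.02],[0,0,0]],[0.34,[0,0,-0.045],[0,0,0]],[0.34,[0,0,-0.045],[0,0,0]],[0.34,[0,0,-0.045],[0,0,0]],[0.34,[0,0,-0.045],[0,0,0]],[0.34,[0,0,-0.045],[0,0,0]]]'
python3 -m crank '[[0.5,[-0.02,0.04,-0.045],[0,0,-8]],[0.6,[-0.02,0.04,-0.045],[0,0,-8]],[0.6,[0,0.04,-0.045],[0,0,-8]],[0.6,[0,0.04,0],[0,0,-8]],[0.6,[0,0.04,0],[0,0,-8]],[0.6,[0,0,0],[0,0,-8]],[0.6,[0,0,0],[0,0,-8]],[0.6,[0,0,0],[0,0,-8]]]'
python3 -m crank '[[0.6,[0,0,0],[0,0,-8]],[0.6,[0,0,0],[0,0,-8]],[0.6,[0,0,0],[0,0,-8.5]],[0.6,[0,0,0],[0,0,0]]]'
python3 - <<'E'
from h import *
s=snap('top','t5.png');P=pts(s)
for o in saws(s,P): print(o)
m=(P[:,:,2]>.25)&(P[:,:,2]<.31)&(P[:,:,1]>.03)&(P[:,:,1]<.25)&(P[:,:,0]>.58)
for b in blobs(m,5): print(b[1:],np.nanmedian(P[b[0]],0).round(4))
s2=snap('scene');Q=pts(s2)
m=(Q[:,:,2]>.2)&(Q[:,:,2]<.32)&(Q[:,:,1]>.03)&(Q[:,:,1]<.25)&(Q[:,:,0]>.645)
for b in blobs(m,5): print('bar sc',b[1:],np.nanmedian(Q[b[0]],0).round(4))
cv2.imwrite('pics/t5c.png',cv2.resize(s['color'][110:290,140:420,::-1],(770,495),interpolation=cv2.INTER_CUBIC))
E
```

```text
time: 43.8
tool_pos: [0.4557, 0.1319, 0.2696]
ee_rot: [-3.141, -0.001, 0.001]
wrist_force: [1.4, -0.6, -0.4]
width: 0.062
finger_force: 0.0
time: 44.6
tool_pos: [0.4759, -0.036, 0.3757]
ee_rot: [-3.142, -0.0, 1.122]
wrist_force: [0.5, 0.6, 1.3]
width: 0.0377
finger_force: 0.0
time: 45.0
tool_pos: [0.4757, -0.0354, 0.3759]
ee_rot: [3.141, 0.0, 1.545]
wrist_force: [0.7, 0.1, -0.6]
width: 0.0374
finger_force: 0.0
(array([377.5, 163.1]), array([ 30,  30, 313], dtype=int32), array([ 0.629, -0.285,  0.247]))
(array([241.7, 207.1]), array([ 6, 17, 79], dtype=int32), array([0.541, 0.094, 0.045]))
(array([210.6, 210.8]), array([ 20,  20, 301], dtype=int32), array([0.536, 0.189, 0.045]))
(array([229.8, 236.6]), array([ 19,  18, 263], dtype=int32), array([0.455, 0.13 , 0.045]))
(array([259.4, 235.9]), array([ 14,  17, 181], dtype=int32), array([0.456, 0.041, 0.045]))
(array([202.2, 238.2]), array([ 16,  15, 192], dtype=int32), array([0.453, 0.215, 0.046]))
(array([212.73134328, 165.82835821]), array([172, 152,  79,  24, 804], dtype=int32)) [0.6121 0.1476 0.2789]
bar sc (array([341.43014706, 221.40073529]), array([317, 215,  50,  12, 272], dtype=int32)) [0.6563 0.1414 0.2763]
```

View pics/t5c.png

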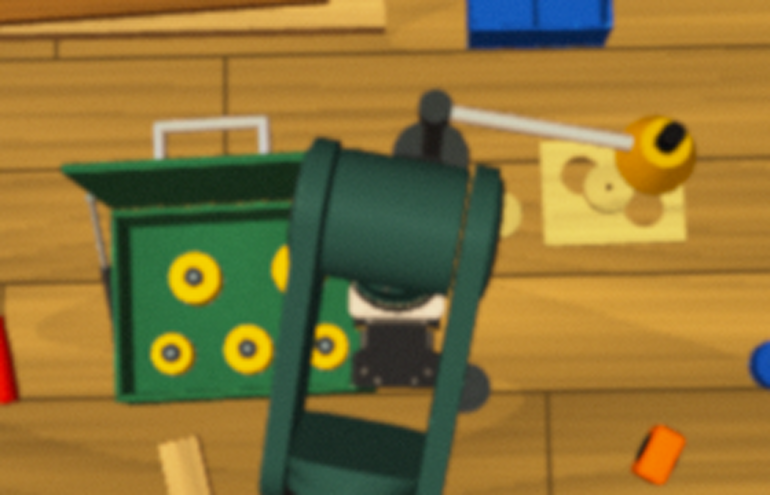

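All five saws stand in the chest (crop pixels (194,277), (280,265), (171,353), (247,348), (325,345)). The lid is upright with its bar at about (0.654, 0.138, 0.272), and the lamp is over the panel. Now close the lid.

```bash
python3 -m crank '[[0.72,[0.034,0.035,0],[0,0,-2]],[0.72,[0.034,0.035,0],[0,0,0]],[0.72,[0.034,0.035,0],[0,0,0]],[0.72,[0.034,0.035,0],[0,0,0]],[0.72,[0.036,0.036,0],[0,0,0]],[0.72,[0,0,0],[0,0,0]],[0.72,[0,0,0],[0,0,0]]]'
```

```text
time: 45.8
tool_pos: [0.6514, 0.137, 0.3725]
ee_rot: [-3.137, 0.001, 1.58]
wrist_force: [-0.7, 0.0, 0.8]
width: 0.0267
finger_force: 0.0
```

```bash
python3 -m crank '[[0.72,[0,0.003,0.03],[0,0,0]],[0.72,[0,0,0.03],[0,0,0]],[0.72,[0,0,0.02],[0,0,0]],[0.72,[0,0,0],[0,0,0]]]'
python3 -m crank '[[0.72,[0,0,0.01],[0,0,0]],[0.72,[0,0,0.01],[0,0,0]],[0.72,[0,0,0.01],[0,0,0]],[0.72,[0,0,0.007],[0,0,0]],[0.72,[0,0,0],[0,0,0]]]'
```

```text
time: 46.2
tool_pos: [0.6513, 0.1346, 0.2941]
ee_rot: [-3.137, 0.001, 1.577]
wrist_force: [0.0, -0.3, -0.5]
width: 0.0263
finger_force: 0.0
time: 46.7
tool_pos: [0.6531, 0.1361, 0.257]
ee_rot: [-3.139, 0.0, 1.58]
wrist_force: [0.9, 0.4, -0.6]
width: 0.0263
finger_force: 0.0
```

```bash
python3 -m crank '[[1,[0,0,0],[0,0,0]],[1,[0,0,0],[0,0,0]],[1,[0,0,0],[0,0,0]],[1,[0,0,0],[0,0,0]],[1,[0,0,0],[0,0,0]]]'
python3 -c "
import numpy as np
t=np.linspace(1.55,0,24)+.2386
p=.1904*np.c_[-np.cos(t),-np.sin(t)]
print(p[0],np.diff(p,axis=0).round(4).tolist())"
```

```text
time: 47.2
tool_pos: [0.6528, 0.1363, 0.2591]
ee_rot: [-3.14, 0.0, 1.58]
wrist_force: [-5.4, 0.7, 0.9]
width: 0.0106
finger_force: 30.0
[ 0.04114272 -0.18590169] [[-0.0126, -0.0023], [-0.0127, -0.0015], [-0.0128, -0.0006], [-0.0128, 0.0002], [-0.0128, 0.0011], [-0.0127, 0.002], [-0.0125, 0.0028], [-0.0123, 0.0036], [-0.012, 0.0045], [-0.0117, 0.0053], [-0.0113, 0.006], [-0.0109, 0.0068], [-0.0104, 0.0075], [-0.0099, 0.0082], [-0.0093, 0.0088], [-0.0087, 0.0094], [-0.008, 0.01], [-0.0073, 0.0105], [-0.0066, 0.011], [-0.0059, 0.0114], [-0.0051, 0.0118], [-0.0043, 0.0121], [-0.0035, 0.0124]]
```

```bash
python3 -m crank '[[1,[0,-0.0126,-0.0023],[0,0,0]],[1,[0,-0.0127,-0.0015],[0,0,0]],[1,[0,-0.0128,-0.0006],[0,0,0]],[1,[0,-0.0128,0.0002],[0,0,0]],[1,[0,-0.0128,0.0011],[0,0,0]],[1,[0,-0.0127,0.002],[0,0,0]],[1,[0,-0.0125,0.0028],[0,0,0]],[1,[0,-0.0123,0.0036],[0,0,0]]]'
```

```text
time: 48.0
tool_pos: [0.5553, 0.1332, 0.2556]
ee_rot: [3.131, 0.003, 1.578]
wrist_force: [2.7, -5.4, 2.2]
width: 0.0108
finger_force: 30.1
```

```bash
python3 -m crank '[[1,[0,-0.012,0.0045],[0,0,0]],[1,[0,-0.0117,0.0053],[0,0,0]],[1,[0,-0.0113,0.006],[0,0,0]],[1,[0,-0.0109,0.0068],[0,0,0]],[1,[0,-0.0104,0.0075],[0,0,0]],[1,[0,-0.0099,0.0082],[0,0,0]],[1,[0,-0.0093,0.0088],[0,0,0]],[1,[0,-0.0087,0.0094],[0,0,0]]]'
python3 -m crank '[[1,[0,-0.008,0.01],[0,0,0]],[1,[0,-0.0073,0.0105],[0,0,0]],[1,[0,-0.0066,0.011],[0,0,0]],[1,[0,-0.0059,0.0114],[0,0,0]],[1,[0,0,0],[0,0,0]]]'
```

```text
time: 48.8
tool_pos: [0.4697, 0.1319, 0.1985]
ee_rot: [3.136, 0.005, 1.578]
wrist_force: [-1.4, -6.6, 3.9]
width: 0.0114
finger_force: 30.1
time: 49.3
tool_pos: [0.4399, 0.1311, 0.1527]
ee_rot: [-3.141, 0.007, 1.578]
wrist_force: [-2.7, -7.2, 0.7]
width: 0.011
finger_force: 29.9
```

```bash
python3 -m crank '[[1,[0,-0.0051,0.0118],[0,0,0]],[1,[0,-0.0043,0.0115],[0,0,0]],[1,[0,-0.003,0.008],[0,0,0]],[1,[0,-0.001,0.003],[0,0,0]],[1,[0,0,0],[0,0,0]],[1,[0,0,0],[0,0,0]]]'
```

```text
time: 49.9
tool_pos: [0.4276, 0.1314, 0.1197]
ee_rot: [3.14, 0.006, 1.579]
wrist_force: [-1.7, -6.9, 0.2]
width: 0.011
finger_force: 29.9
```

```bash
python3 -m crank '[[1,[0,0,0.002],[0,0,0]],[1,[0,0,0.002],[0,0,0]],[1,[0,0,0],[0,0,0]]]'
python3 -m crank '[[0.7,[0,0,0],[0,0,0]],[0.7,[0,0,0],[0,0,0]],[0.6,[0,0,0],[0,0,0]],[0.6,[0,0,-0.02],[0,0,0]],[0.6,[0,0,-0.04],[0,0,0]],[0.6,[0,0,-0.04],[0,0,0]],[0.6,[0,0,-0.04],[0,0,0]],[0.6,[-0.04,-0.02,0],[0,0,0]]]'
python3 -m crank '[[0.6,[-0.045,-0.02,0],[0,0,0]],[0.6,[-0.045,-0.02,0],[0,0,0]],[0.6,[-0.045,-0.02,0],[0,0,0]],[0.6,[-0.045,-0.02,0],[0,0,0]],[0.6,[-0.045,0,0],[0,0,0]],[0.6,[-0.045,0,0],[0,0,0]],[0.6,[0,0,0],[0,0,0]],[0.6,[0,0,0],[0,0,0]]]'
python3 -m crank '[[0.6,[0,0,0],[0,0,0]],[0.6,[0,0,0],[0,0,0]],[0.6,[0,0,0],[0,0,0]],[0.6,[0,0,0],[0,0,0]],[0.6,[0,0,0],[0,0,0]],[0.6,[0,0,0],[0,0,0]],[0.6,[0,0,0],[0,0,0]],[0.6,[0,0,0],[0,0,0]]]'
python3 - <<'E'
from h import *
t=snap('top','t6.png');s=snap('scene','s6.png')
P=pts(t)
for u,v in [(190,195),(270,195),(190,250),(265,250),(225,225)]: print(P[v,u].round(4))
m=(P[:,:,2]>.275)&(P[:,:,2]<.3)&(P[:,:,0]>.55)
for b in blobs(m,5): print('knob',np.nanmedian(P[b[0]],0).round(4))
cv2.imwrite('pics/b6.png',cv2.resize(np.vstack([t['color'][100:320],s['color'][100:320]])[:,:,::-1],(760,600)))
E
```

```text
time: 50.2
tool_pos: [0.4265, 0.1315, 0.1153]
ee_rot: [-3.14, 0.006, 1.579]
wrist_force: [-4.9, -6.6, 1.1]
width: 0.0111
finger_force: 30.1
time: 51.0
tool_pos: [0.4115, 0.0964, 0.2623]
ee_rot: [3.128, -0.003, 1.586]
wrist_force: [0.8, -1.1, 0.8]
width: 0.0375
finger_force: 0.0
time: 51.8
tool_pos: [0.3299, -0.1773, 0.2558]
ee_rot: [3.141, -0.001, 1.577]
wrist_force: [-0.7, -0.3, -0.2]
width: 0.0377
finger_force: 0.0
time: 52.6
tool_pos: [0.3298, -0.1768, 0.2558]
ee_rot: [3.142, 0.0, 1.58]
wrist_force: [-0.5, 0.3, 0.1]
width: 0.0377
finger_force: 0.0
[0.5775 0.2429 0.0965]
[0.5738 0.0057 0.0937]
[0.4149 0.2426 0.0912]
[0.4115 0.0225 0.0908]
[0.4867 0.1395 0.0929]
knob [ 0.6298 -0.2938  0.2891]
```

View pics/b6.png

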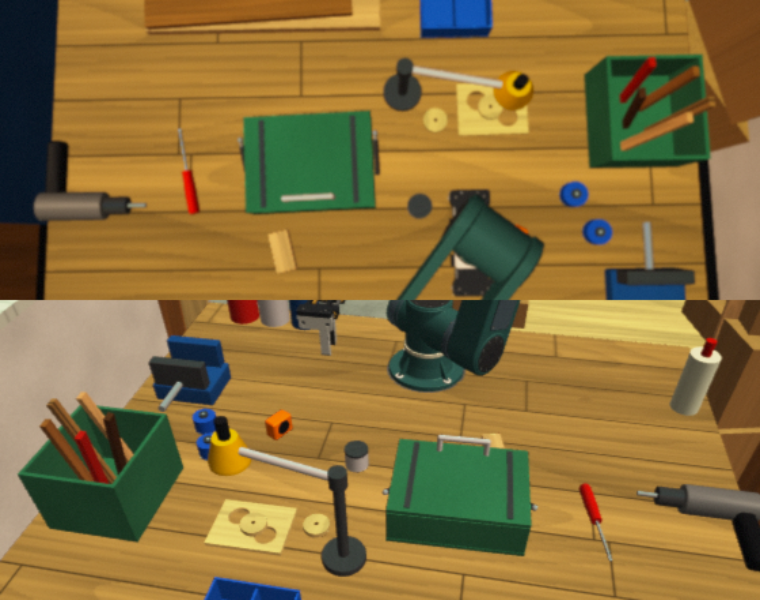

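The lid is shut (top at z about 0.093 all over), the lamp is over the panel, the bystanders are in place and the hand is clear.

```bash
python3 -c "
from bench import robot
print(robot.close_job())"
```

```text
the job is handed in; nothing more can be done
None
```

The job is handed in: the lamp head is over the panel about 10 mm from its middle, all five yellow saws were standing in the chest before I closed it, the lid is shut, and the tin, discs and screwdriver look undisturbed in the last pictures; no verdict was returned.

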